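Dry-fit the dark finial on the dished newel post

ROBOT

A 7-joint arm with a two-finger parallel gripper is mounted at the origin on a cart in front of the work surface, level with it; the furniture and walls round the work are solid. World frame = base frame: x ahead of the robot, y to its left, z up, the work surface at z = 0. Lengths are in m, angles in rad, forces in N, time in s.
With the tool pointing down it reaches from about 0.4 to 0.9 m from the base axis. Payload 5.5 kg.
Tool frame: the origin (TCP) lies at the centre of the arm's flange, where the gripper is bolted on; the fingertips stand 178 mm ahead of it and the grasp point (between the pads) lies 159 mm ahead of it (arm.grip_point_offset is the distance from the TCP to the grasp point, in m); z points along the fingers, y is the line along which they close (so a half turn about z gives the same grasp; the last joint's range is limited). The gripper opens to 92 mm and grips with 3 to 60 N. Pads are 19 mm wide; open, the fingers measure 130 mm over their backs; the gripper's body (75 mm by 190 mm) begins 47 mm behind the grasp point.
Start: joints at [-0.969, 0.501, -0.427, 1.55, 0.221, 1.138, -0.21], TCP at [0.216, 0.613, 0.405] pointing down, gripper open.
Joint ranges: [-2.88, 2.88], [-0.31, 2.03], [-1.54, 1.56], [0.2, 2.42], [-1.41, 4.55], [0.19, 2.02], [-2.57, 2.57]. Speed limits (rad/s): [2.57, 2.57, 3.14, 3.14, 3.14, 3.14, 3.14].

INTERFACE

Orientations are given as a unit quaternion [x, y, z, w].
In Python, from cell import arm, cam, sensors, finish_job gives the robot as it stands (arm), with the cameras (cam), the job as plain functions and the readings (sensors).
- The arm moves only by the tool advance, called after ">>>" in YAML: its name, and indented under it one key for each argument. Schema: {"type":"object","properties":{"steps":{"type":"array","items":{"type":"array","items":{"type":"array","items":{"type":"number"},"minItems":5,"maxItems":5},"minItems":1,"maxItems":20},"minItems":1,"maxItems":1},"squeeze":{"type":"number"},"only":{"type":"string"},"quiet":{"type":"boolean"},"lines":{"type":"string"}},"required":["steps"],"additionalProperties":false}. steps is a list that holds a single list of rows (three levels of brackets), with 1 to 20 rows, each of 5 numbers: the opening from 0.0 (shut) to 1.0 (fully open), then dx, dy, dz in shares of 0.6 m (1.0 is 0.6 m), then a turn about the tool's z in shares of pi rad (1.0 is pi rad); each row is the pose to reach, as a shift and turn from the pose commanded when the call began, along the tool's axes at that moment; what a row does not reach only later rows make up. A row lasts 1/12 s, in which the tool goes at most 0.0417 m and 0.125 rad, less where a joint would pass 70% of its speed; a pose out of reach is approached as far as the arm can. The fingers move at their own pace and stop on an object; squeeze is the grip in N (left out, the last holds). Time passes only in rows, so rows that do not move let the fingers close. The tool returns the time, the measured TCP pose, the force, the opening and the grip force at its end. only (a regular expression) keeps the lines of the reply that match it, lines (a string "A,B") keeps lines A to B, and quiet returns only ok. A shift or turn number past 1, either way, is cut back to 1. Input that does not fit is refused with a message, and nothing moves.
- sensors.get_state(): the state, without advancing time (a new reading comes with each control period).
- cam.grab_frame(name): name is "side" or "top"; returns a dict with "frame" (384x512x3 uint8, red, green, blue), "fx", "fy", "cx", "cy" (pixels), "position" and "attitude" of the camera in the world. Camera axes: x right, y up, looking along -z (the intrinsics and any distortion apply to the point x, -y, -z); pixel columns grow to the right and rows downward; lengths in m; the calibration is good to about 2 mm. A picture is of the moment at which its call begins. There is no depth.
- finish_job(): hands the job in; it is judged then, once.
The state is a dict: "t": time; "qpos": joint angles; "dq": joint speeds; "effort": joint torques, N m; "ee_pos": TCP position; "tcp_rot": TCP orientation; "ft_force": force on the tool from outside, world axes, zero at the start; "wrist_torque": the same for the moment, N m; "width": opening from 0.0 (shut) to 1.0 (fully open); "grasp_force": force on a finger pad.
Only numpy, scipy, OpenCV 4.12 (cv2) and the standard library are available. Lean on these libraries where they do the work, as an engineer would, in place of code of your own. Each camera call takes 0.05 s, during which the arm holds its last target. There are 200 camera calls.

TASK

Dry-fit the dark-stained turned finial on the newel post that has the brass-lined dish in its top: lower the finial's tapered foot into the dish, without dropping it, so that it sits upright, centred and fully home, and let go. Leave the pale finial standing where it is; the other post, with the flat top, is not ready yet and stays empty.

Things in the scene. Friction and masses are not known exactly. Their poses are not given: they have to be found in the camera images.
- dark_finial: The finial to fit: dark brown turned wood, 76.5 mm tall, 0.16 kg, loose, standing on its foot. Origin: centre of the foot's underside; z up its axis; round, yaw free. Foot 40 mm across, cone widening at 52 deg from horizontal to a shoulder 68 mm across at 18 to 23 mm up, then a straight barrel 44 mm across, 28 to 60 mm up (grip it, e.g. 46 mm up), rounded tip.
- pale_finial: A finial of the same shape and size in pale wood, loose, standing upright; a bystander to leave alone. Origin and axes as for the dark one.
- dished_post: Post to fit it on: light wood, fixed, 101 mm tall: plywood foot 110x110x12 mm, square block 76 mm, round bell top 86 mm across. In its top a brass-lined conical dish: mouth 71 mm across at 101 mm up, narrowing at 52 deg from horizontal to a flat floor 38 mm across, 80 mm up; smooth (friction about 0.2): a foot let go off-centre slides to near the middle. Origin: centre of underside, z up.
- seat (a point): Point on the axis of the dished post, 81.5 mm above its underside: the dark finial's origin (centre of its foot) is here when it is fully home.
- blank_post: A bystander: a fixed post of the same size and wood, whose round top is flat, with no dish (top 101 mm above the bench). Origin: centre of the underside, z up.

How it is judged:
On the way:
1. the dark finial is lifted clear of the bench, up to about the height of the dish's rim (height (world z) of dark_finial above 0.095 m), for 0.1 s.
At the end, for the whole second after the job is handed in: The dark finial sits in the dish of the dished post: its foot's centre within 10 mm of the dish's axis and within 6 mm of the fully seated height (so not perched on the rim), upright within 10 degrees, at rest and released (horizontal distance between dark_finial and seat below 0.01 m and z of dark_finial in the frame of seat between -0.006 and 0.006 m and angle between dark_finial's own z axis and vertical below 0.1745 rad and linear speed of dark_finial below 0.03 m/s); the robot touches nothing.
It fails at once if the pale finial is shifted by more than 30 mm or tipped over (distance of pale_finial from where it was at the start of the episode above 0.03 m or angle between pale_finial's own z axis and vertical above 0.5 rad).
It fails at once if the dark finial is dropped: it moves faster than 0.7 m/s while out of the fingers (a fall of about 25 mm) (contact force between dark_finial and the fingers below 0.05 N and linear speed of dark_finial above 0.7 m/s).
It also fails if it takes over 35 s, if anything falls off the work surface, if the arm or the gripper's body presses on something with over 40 N, if the wrist force passes 120 N, or if a joint passes its speed limit or range.

## Working session

There is one attempt and no reset: what is moved stays moved. The work goes in short steps, Python scripts to look and compute and a tool call to move; the robot and the scene stay as the last step left them, time stands still between calls to the robot, and variables do not carry over. Pictures are saved under pics/ and viewed, at most 10 in all, crops included, and the job is handed in when it is done.

```bash
ls; mkdir -p pics; python3 - <<'E'
from cell import arm, cam, sensors, finish_job
import cv2
for n in("side","top"):
    f=cam.grab_frame(n); cv2.imwrite(f"pics/{n}0.png",f["frame"][:,:,::-1])
    print({k:v for k,v in f.items() if k!="frame"})
s=sensors.get_state(); print(s["t"],s["ee_pos"],s["tcp_rot"],s["width"],arm.grip_point_offset)
E
```

```text
cell.py
pics
{'fx': 383.23995953363175, 'fy': 383.23995953363175, 'cx': 259.29715724751253, 'cy': 187.98725631895914, 'position': array([0.54007601, 0.78224151, 0.69925921]), 'attitude': array([0.01242019, 0.41918497, 0.90684321, 0.0420129 ])}
{'fx': 450.3470069973356, 'fy': 450.3470069973356, 'cx': 254.88156162443642, 'cy': 192.60748923006958, 'position': array([0.3263308 , 0.06306721, 1.17583214]), 'attitude': array([-0.05074339,  0.06862013,  0.70984818, -0.69916518])}
0.1 [0.21597861 0.61274022 0.40377956] [ 1.68573813e-01  9.85688643e-01 -8.58820940e-04 -1.76689462e-04] 1.0025101345786716 0.1592
```

View pics/side0.png

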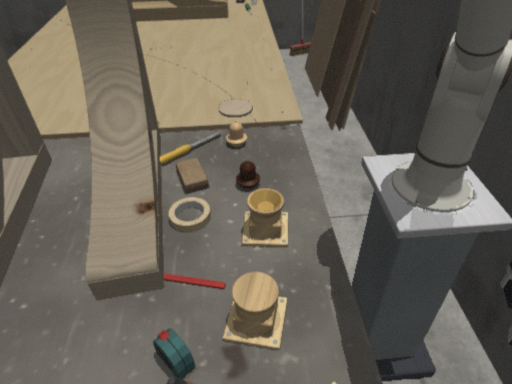

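View pics/top0.png

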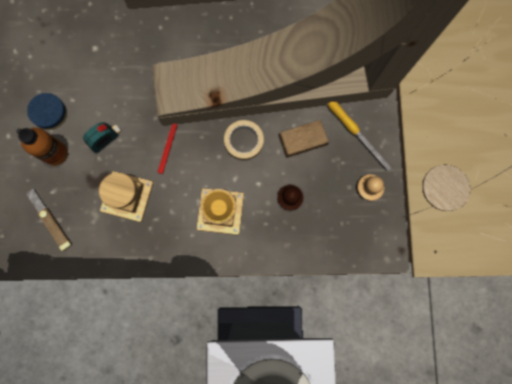

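Side view: dark finial about (248,175), dished post mouth about (266,203), pale finial (235,134), blank post (255,295). Top view: dark finial (290,197), dish (219,205), pale finial (370,187), blank post (119,190).

```bash
cat > h.py <<'E'
import numpy as np, cv2
from scipy.spatial.transform import Rotation as R
def ray(f,u,v):
    d=np.array([(u-f["cx"])/f["fx"],-(v-f["cy"])/f["fy"],-1.]); return f["position"],R.from_quat(f["attitude"]).apply(d)
def plane(f,u,v,z):
    o,d=ray(f,u,v); return o+d*(z-o[2])/d[2]
def tri(fa,pa,fb,pb):
    o,d=ray(fa,*pa); p,e=ray(fb,*pb); s=np.linalg.lstsq(np.c_[d,-e],p-o,rcond=None)[0]
    a,b=o+s[0]*d,p+s[1]*e; return (a+b)/2,np.linalg.norm(a-b)
def proj(f,P):
    c=R.from_quat(f["attitude"]).inv().apply(np.array(P)-f["position"]); return f["cx"]-f["fx"]*c[0]/c[2],f["cy"]+f["fy"]*c[1]/c[2]
E
python3 - <<'E'
from cell import arm, cam, sensors, finish_job
from h import *
rois={"side":[(225,150,50,50),(235,180,60,70)],"top":[(265,172,50,50),(190,180,60,60)]}
tiles=[]
for n in rois:
    f=cam.grab_frame(n); im=f["frame"]
    hsv=cv2.cvtColor(im,cv2.COLOR_RGB2HSV)
    for k,(x,y,w,h) in enumerate(rois[n]):
        H=hsv[y:y+h,x:x+w].astype(int)
        if k==0: m=((H[...,1]>90)&(H[...,2]<120))
        else: m=((H[...,1]>125)&(H[...,2]>90))
        m=m.astype(np.uint8)
        c=max(cv2.findContours(m,cv2.RETR_EXTERNAL,cv2.CHAIN_APPROX_NONE)[0],key=cv2.contourArea)
        print(n,k,"bbox",np.add(cv2.boundingRect(c),(x,y,0,0)),"circ",cv2.minEnclosingCircle(c),"ell",cv2.fitEllipse(c))
        s=5; t=cv2.resize(im[y:y+h,x:x+w,::-1],None,fx=s,fy=s,interpolation=cv2.INTER_CUBIC)
        cv2.drawContours(t,[c*s+s//2],-1,(0,255,0),1)
        for g in range(0,w,10): cv2.putText(t,str(x+g),(g*s,8),0,.3,(255,255,255))
        for g in range(10,h,10): cv2.putText(t,str(y+g),(0,g*s+3),0,.3,(255,255,255)); cv2.line(t,(20,g*s),(26,g*s),(255,255,255))
        T=np.zeros((300,300,3),np.uint8); t=t[:300]; T[:t.shape[0],:t.shape[1]]=t; tiles.append(T)
cv2.imwrite("pics/crop.png",np.vstack([np.hstack(tiles[:2]),np.hstack(tiles[2:])]))
E
```

```text
side 0 bbox [236 162  23  27] circ ((22.0, 24.846153259277344), 13.191902160644531) ell ((22.189800262451172, 25.283313751220703), (20.319820404052734, 25.06760597229004), 175.08242797851562)
side 1 bbox [250 190  32  21] circ ((30.435483932495117, 19.5), 15.63672924041748) ell ((30.27372169494629, 19.892183303833008), (20.27690315246582, 30.932071685791016), 88.71638488769531)
top 0 bbox [278 185  25  25] circ ((25.0, 25.0), 12.80634880065918) ell ((24.98939323425293, 25.100067138671875), (24.299617767333984, 24.782543182373047), 121.05464935302734)
top 1 bbox [202 190  34  35] circ ((28.49853515625, 26.7386531829834), 17.46817970275879) ell ((28.08608055114746, 26.48835563659668), (32.83815383911133, 33.65069580078125), 27.343971252441406)
```

View pics/crop.png

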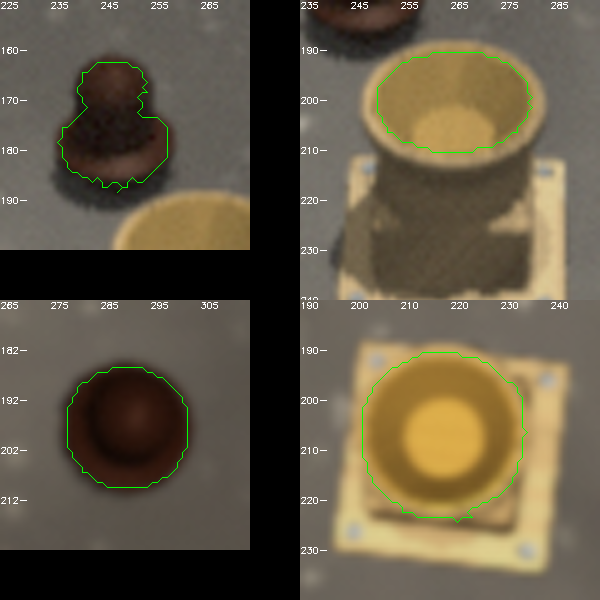

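Crops: the shoulder is centred at about (247,179) in side and (290,197) in top. The dish mouth is at (265.3,199.9) in side and (218.1,206.5) in top, and its bright floor at about (218,207) in top.

```bash
python3 - <<'E'
from cell import arm, cam, sensors, finish_job
from h import *
S=cam.grab_frame("side");T=cam.grab_frame("top")
print("dark",tri(S,(247,179),T,(290,197.1)),plane(T,290,197.1,.02),plane(S,247,179,.02))
print("dish",tri(S,(265.3,199.9),T,(218.1,206.5)),plane(T,218.1,206.5,.101),plane(S,265.3,199.9,.101))
hv=cv2.cvtColor(T["frame"],cv2.COLOR_RGB2HSV)[192:222,204:234,2]
_,m=cv2.threshold(hv,0,255,cv2.THRESH_OTSU); m[:4]=0;m[-4:]=0
n,l,st,ce=cv2.connectedComponentsWithStats(m); i=l[15,14]; c=ce[i]+[204,192]
print("floor",st[i],c,plane(T,*c,.08))
print("pale",plane(T,371,187,.03),"blank",plane(T,119,190,.1),"arch edge",[plane(T,u,v,z) for u,v,z in((158,122,0),(395,93,0))])
s=sensors.get_state(); r=R.from_quat(s["tcp_rot"]); print(r.as_matrix(), s["ee_pos"])
# arch bottom edge, side view
E
```

```text
dark (array([ 0.51063567, -0.05956832,  0.01688013]), np.float64(0.000330515968277335)) [ 0.51030384 -0.0592699   0.02      ] [ 0.51061203 -0.05565583  0.02      ]
dish (array([0.47674817, 0.12341575, 0.09920487]), np.float64(0.000696356360724257)) [0.47684073 0.12324559 0.101     ] [0.47660534 0.12550593 0.101     ]
floor [  7   7  16  16 204] [218.39215686 206.67647059] [0.47933489 0.12370794 0.08      ]
pale [ 0.53251545 -0.27036798  0.03      ] blank [0.52039828 0.36146706 0.1       ] arch edge [array([0.72416653, 0.2905608 , 0.        ]), array([ 0.80209936, -0.36229476,  0.        ])]
[[-9.43159135e-01  3.32341327e-01 -2.97287974e-04]
 [ 3.32341448e-01  9.43158969e-01 -5.66660241e-04]
 [ 9.20652021e-05 -6.33251898e-04 -9.99999795e-01]] [0.21598838 0.61296325 0.40438231]
```

The rows are not in the units I measure in: shifts go in shares of 0.6 m and turns go in shares of pi rad. I convert before sending: -0.536 m / 0.6 = -0.8933, -0.5 m / 0.6 = -0.8333.

>>> advance:
  steps:
    - [[1, -0.1667, -0.1783, 0, 0], [1, -0.3333, -0.3567, 0, 0], [1, -0.5, -0.535, 0, 0], [1, -0.6667, -0.715, 0, 0], [1, -0.8333, -0.8933, 0, 0], [1, -0.8333, -0.8933, 0, 0], [1, -0.8333, -0.8933, 0, 0], [1, -0.8333, -0.8933, 0, 0], [1, -0.8333, -0.8933, 0, 0], [1, -0.8333, -0.8933, 0, 0], [1, -0.8333, -0.8933, 0, 0], [1, -0.8333, -0.8933, 0, 0], [1, -0.8333, -0.8933, 0, 0], [1, -0.8333, -0.8933, 0, 0], [1, -0.8333, -0.8933, 0, 0], [1, -0.8333, -0.8933, 0, 0], [1, -0.8333, -0.8933, 0, 0], [1, -0.8333, -0.8933, 0, 0], [1, -0.8333, -0.8933, 0, 0], [1, -0.8333, -0.8933, 0, 0]]

```text
t: 1.97
ee_pos: [0.5096, -0.0603, 0.4045]
tcp_rot: [0.17, 0.985, -0.0, -0.0]
ft_force: [-0.7, 1.2, -0.3]
width: 1.002
grasp_force: 0.0
```

```bash
cat > go.py <<'E'
import sys
from cell import arm, cam, sensors, finish_job
from h import *
s=sensors.get_state(); r=R.from_quat(s["tcp_rot"]); print(s["t"],s["ee_pos"],r.apply([0,0,1]),"tool shift",r.inv().apply(np.array(list(map(float,sys.argv[1:4])))-s["ee_pos"]).round(4))
E
python3 go.py 0.5105 -0.0593 0.205
```

```text
1.9667 [ 0.50962494 -0.06026799  0.40450669] [-3.56022625e-04 -5.36776039e-05 -9.99999935e-01] tool shift [-0.0006  0.0012  0.1995]
```

In the tool's units: 0.197 m / 0.6 = 0.3283, 0.19 m / 0.6 = 0.3167.

>>> advance:
  steps:
    - [[1, 0, 0.0017, 0.0667, 0], [1, 0, 0.0017, 0.1333, 0], [1, 0, 0.0017, 0.1833, 0], [1, 0, 0.0017, 0.2333, 0], [1, 0, 0.0017, 0.2667, 0], [1, 0, 0.0017, 0.3, 0], [1, 0, 0.0017, 0.3167, 0], [1, 0, 0.0017, 0.3283, 0], [1, 0, 0.0017, 0.3283, 0], [1, 0, 0.0017, 0.3283, 0]]

```text
t: 2.8
ee_pos: [0.5101, -0.0571, 0.2083]
tcp_rot: [0.168, 0.986, 0.0, 0.0]
ft_force: [0.5, 0.1, 0.6]
width: 0.996
grasp_force: 0.0
```

```bash
python3 - <<'E'
from cell import arm, cam, sensors, finish_job
import cv2,numpy as np
t=[cv2.resize(cam.grab_frame(n)["frame"][y:y+100,x:x+100,::-1],None,fx=4,fy=4) for n,x,y in(("side",200,110),("top",240,145))]
cv2.imwrite("pics/pre.png",np.hstack(t))
E
python3 go.py 0.5105 -0.0593 0.205
```

```text
2.9 [ 0.51046741 -0.05750568  0.20890728] [ 2.14590718e-03  2.37292070e-05 -9.99997697e-01] tool shift [-0.0006 -0.0017  0.0039]
```

View pics/pre.png

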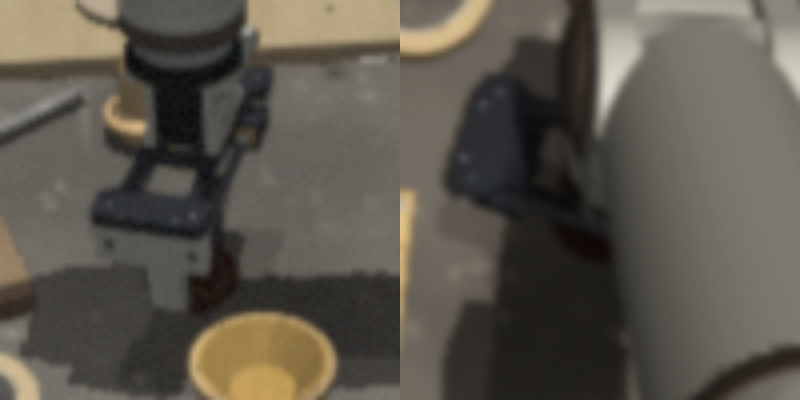

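The near finger stands at about (242,183) in side, in front of and slightly left of the finial, as the 19° yaw implies. The finial is between the fingers, so I'll grip.

In the tool's units: -0.001 m / 0.6 = -0.0017.

>>> advance:
  steps:
    - [[0.6, 0, -0.0017, 0.0017, 0], [0.5, 0, -0.0017, 0.0017, 0], [0.4, 0, -0.0017, 0.0017, 0], [0.4, 0, -0.0017, 0.0017, 0], [0.3, 0, -0.0017, 0.0017, 0], [0.3, 0, -0.0017, 0.0017, 0], [0.3, 0, -0.0017, 0.0017, 0], [0.3, 0, -0.0017, 0.0017, 0], [0.3, 0, -0.0017, 0.0017, 0]]
  squeeze: 25

```text
t: 3.65
ee_pos: [0.5094, -0.0587, 0.2067]
tcp_rot: [0.169, 0.986, 0.0, -0.0]
ft_force: [-0.4, -0.3, 0.9]
width: 0.476
grasp_force: 25.0
```

```bash
python3 go.py 0.5105 -0.0593 0.205
```

```text
3.65 [ 0.50942181 -0.05865466  0.20666908] [-1.68517747e-04  3.54773315e-05 -9.99999985e-01] tool shift [-0.0012 -0.0003  0.0017]
```

In the tool's units: -0.16 m / 0.6 = -0.2667, -0.15 m / 0.6 = -0.25.

>>> advance:
  steps:
    - [[0.3, 0, 0, -0.0167, 0], [0.3, 0, 0, -0.05, 0], [0.3, 0, 0, -0.0833, 0], [0.3, 0, 0, -0.1167, 0], [0.3, 0, 0, -0.15, 0], [0.3, 0, 0, -0.1833, 0], [0.3, 0, 0, -0.2167, 0], [0.3, 0, 0, -0.25, 0], [0.3, 0, 0, -0.2667, 0], [0.3, 0, 0, -0.2667, 0], [0.3, 0, 0, -0.2667, 0], [0.3, 0, 0, -0.2667, 0]]

```text
t: 4.65
ee_pos: [0.5088, -0.0586, 0.3656]
tcp_rot: [0.169, 0.986, -0.0, -0.001]
ft_force: [-0.2, -0.4, -1.4]
width: 0.474
grasp_force: 25.0
```

```bash
python3 go.py 0.478 0.1236 0.366
python3 - <<'E'
from cell import arm, cam, sensors, finish_job
import cv2,numpy as np
t=[cv2.resize(cam.grab_frame(n)["frame"][y:y+133,x:x+133,::-1],None,fx=3,fy=3) for n,x,y in(("side",185,90),("top",220,125))]
cv2.imwrite("pics/lift.png",np.hstack(t))
E
```

```text
4.65 [ 0.50883357 -0.05857921  0.36561211] [-1.96271982e-03  1.72567308e-04 -9.99998059e-01] tool shift [ 0.0896  0.1616 -0.0003]
```

View pics/lift.png

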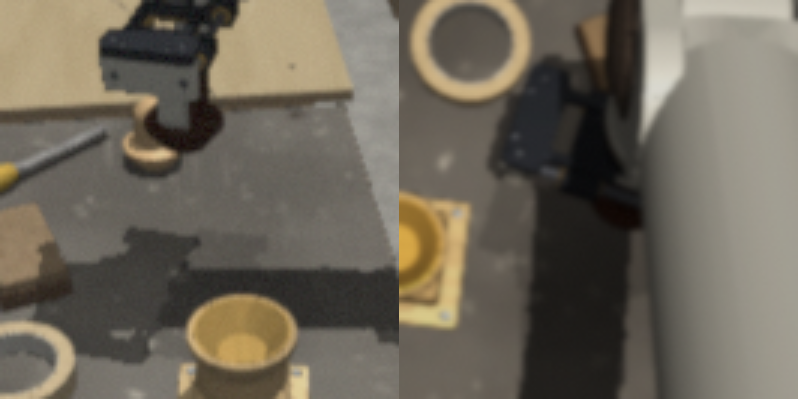

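The finial hangs upright in the fingers, with its shoulder at about side pixel (247,132), clear of the pale one. I'll carry it over the dish.

In the tool's units: 0.161 m / 0.6 = 0.2683, 0.156 m / 0.6 = 0.26.

>>> advance:
  steps:
    - [[0.3, 0.0167, 0.03, 0, 0], [0.3, 0.0417, 0.075, 0, 0], [0.3, 0.0667, 0.12, 0, 0], [0.3, 0.0917, 0.1667, 0, 0], [0.3, 0.1167, 0.2117, 0, 0], [0.3, 0.1333, 0.2417, 0, 0], [0.3, 0.145, 0.26, 0, 0], [0.3, 0.15, 0.2683, 0, 0], [0.3, 0.15, 0.2683, 0, 0], [0.3, 0.15, 0.2683, 0, 0], [0.3, 0.15, 0.2683, 0, 0], [0.3, 0.15, 0.2683, 0, 0]]

```text
t: 5.75
ee_pos: [0.4784, 0.1217, 0.3665]
tcp_rot: [0.17, 0.985, -0.0, -0.0]
ft_force: [0.9, -0.8, -1.7]
width: 0.472
grasp_force: 25.0
```

```bash
python3 go.py 0.477 0.1236 0.288
python3 - <<'E'
from cell import arm, cam, sensors, finish_job
from h import *
t=[]
for n,x,y in(("side",200,110),("top",150,140)):
    f=cam.grab_frame(n); im=f["frame"]; H=cv2.cvtColor(im,cv2.COLOR_RGB2HSV).astype(int)
    t.append(cv2.resize(im[y:y+133,x:x+133,::-1],None,fx=3,fy=3))
    print(n,"expected foot centre/shoulder",proj(f,[.478,.1236,.158]),proj(f,[.478,.1236,.178]))
cv2.imwrite("pics/over.png",np.hstack(t))
E
```

```text
5.75 [0.47839008 0.1216747  0.36648791] [-3.05615850e-04 -6.01845515e-04 -9.99999772e-01] tool shift [0.0019 0.0014 0.0785]
side expected foot centre/shoulder (np.float64(264.5282960655694), np.float64(180.42385797229448)) (np.float64(264.49325414057165), np.float64(173.3733572048107))
top expected foot centre/shoulder (np.float64(216.52839867456856), np.float64(202.54928610110113)) (np.float64(215.99174600695503), np.float64(201.23808170655127))
```

View pics/over.png

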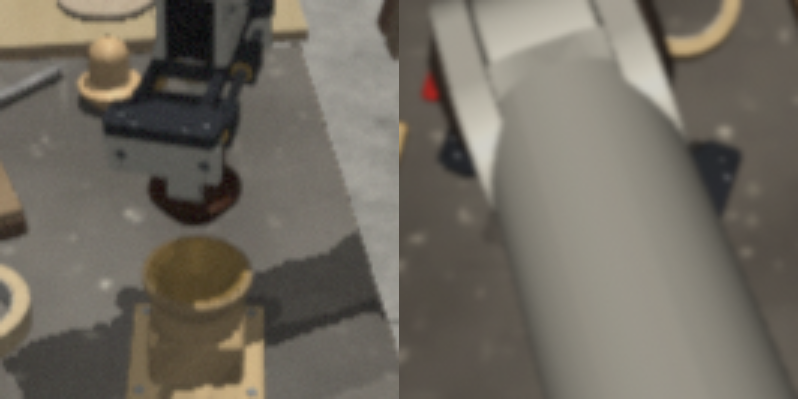

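Side shows the shoulder spanning columns 250–280, so its centre is at 265.2 against an expected 264.5. It's lined up over the dish.

In the tool's units: 0.074 m / 0.6 = 0.1233, 0.001 m / 0.6 = 0.0017.

>>> advance:
  steps:
    - [[0.3, 0.0017, 0.0017, 0.025, 0], [0.3, 0.0017, 0.0017, 0.05, 0], [0.3, 0.0017, 0.0017, 0.075, 0], [0.3, 0.0017, 0.0017, 0.0917, 0], [0.3, 0.0017, 0.0017, 0.1033, 0], [0.3, 0.0017, 0.0017, 0.1117, 0], [0.3, 0.0017, 0.0017, 0.1183, 0], [0.3, 0.0017, 0.0017, 0.1233, 0], [0.3, 0.0017, 0.0017, 0.1233, 0], [0.3, 0.0017, 0.0017, 0.1233, 0]]

```text
t: 6.68
ee_pos: [0.4776, 0.1245, 0.293]
tcp_rot: [0.169, 0.986, 0.0, 0.0]
ft_force: [0.0, -0.7, -0.0]
width: 0.473
grasp_force: 25.0
```

```bash
python3 go.py 0.477 0.1236 0.288
```

```text
6.6833 [0.47762623 0.12445508 0.29297503] [ 4.11945838e-04  1.59388572e-04 -9.99999902e-01] tool shift [ 0.0003 -0.001   0.005 ]
```

In the tool's units: 0.004 m / 0.6 = 0.0067, 0.003 m / 0.6 = 0.005.

>>> advance:
  steps:
    - [[0.3, 0, 0, 0.0017, 0], [0.3, 0, 0, 0.0033, 0], [0.3, 0, 0, 0.005, 0], [0.3, 0, 0, 0.0067, 0], [0.3, 0, 0, 0.0067, 0], [0.3, 0, 0, 0.0067, 0], [0.3, 0, 0, 0.0067, 0]]

```text
t: 7.27
ee_pos: [0.4775, 0.1244, 0.2887]
tcp_rot: [0.169, 0.986, 0.0, -0.0]
ft_force: [-0.3, 0.1, -1.6]
width: 0.476
grasp_force: 25.0
```

```bash
python3 go.py 0.477 0.1236 0.288
```

```text
7.2667 [0.47745192 0.1244149  0.28872359] [-3.49787932e-05  3.89415436e-05 -9.99999999e-01] tool shift [ 0.0002 -0.0009  0.0007]
```

In the tool's units: 0.0015 m / 0.6 = 0.0025, 0.001 m / 0.6 = 0.0017.

>>> advance:
  steps:
    - [[0.3, 0, 0, 0.0008, 0], [0.3, 0, 0, 0.0017, 0], [0.3, 0, 0, 0.0025, 0], [0.3, 0, 0, 0.0025, 0], [0.3, 0, 0, 0.0025, 0], [0.3, 0, 0, 0.0025, 0]]

```text
t: 7.77
ee_pos: [0.4774, 0.1243, 0.2882]
tcp_rot: [0.169, 0.986, -0.0, 0.0]
ft_force: [-4.3, -1.3, 10.4]
width: 0.478
grasp_force: 25.0
```

```bash
python3 go.py 0.477 0.1236 0.288
```

```text
7.7667 [0.47740156 0.12428843 0.28815917] [-1.85558284e-05 -2.22221377e-04 -9.99999975e-01] tool shift [ 0.0001 -0.0008  0.0002]
```

Contact came at 10 N, at the expected seated height. I'll release and retreat.

In the tool's units: -0.001 m / 0.6 = -0.0017.

>>> advance:
  steps:
    - [[0.5, 0, 0, -0.0017, 0], [0.55, 0, 0, -0.0017, 0], [0.6, 0, 0, -0.0017, 0], [0.7, 0, 0, -0.0017, 0], [0.8, 0, 0, -0.0017, 0], [0.9, 0, 0, -0.0017, 0], [1, 0, 0, -0.0017, 0], [1, 0, 0, -0.0017, 0], [1, 0, 0, -0.0017, 0]]
  squeeze: 5

```text
t: 8.52
ee_pos: [0.4775, 0.1244, 0.2882]
tcp_rot: [0.169, 0.986, -0.0, -0.0]
ft_force: [0.2, 0.8, -0.5]
width: 0.972
grasp_force: 0.0
```

```bash
python3 go.py 0.477 0.1236 0.288
```

```text
8.5167 [0.47746107 0.12439201 0.28815091] [-1.05480377e-04 -4.48278857e-06 -9.99999994e-01] tool shift [ 0.0002 -0.0009  0.0002]
```

In the tool's units: 0.4 m / 0.6 = 0.6667, 0.36 m / 0.6 = 0.6.

>>> advance:
  steps:
    - [[1, 0, 0, -0.0167, 0], [1, 0, 0, -0.05, 0], [1, 0, 0, -0.1, 0], [1, 0, 0, -0.15, 0], [1, 0, 0, -0.2, 0], [1, 0.05, 0.05, -0.2, 0], [1, 0.1, 0.0833, -0.2, 0], [1, 0.6667, 0.6, -0.2, 0], [1, 0.6667, 0.6, -0.2, 0], [1, 0.6667, 0.6, -0.2, 0], [1, 0.6667, 0.6, -0.2, 0], [1, 0.6667, 0.6, -0.2, 0], [1, 0.6667, 0.6, -0.2, 0], [1, 0.6667, 0.6, -0.2, 0], [1, 0.6667, 0.6, -0.2, 0], [1, 0.6667, 0.6, -0.2, 0], [1, 0.6667, 0.6, -0.2, 0], [1, 0.6667, 0.6, -0.2, 0], [1, 0.6667, 0.6, -0.2, 0], [1, 0.6667, 0.6, -0.2, 0]]

```text
t: 10.18
ee_pos: [0.2166, 0.5989, 0.4084]
tcp_rot: [0.166, 0.986, 0.0, -0.001]
ft_force: [1.0, 0.3, 0.4]
width: 1.001
grasp_force: 0.0
```

```bash
python3 - <<'E'
from cell import arm, cam, sensors, finish_job
from h import *
t=[]
for n,x,y in(("side",215,120),("top",170,145)):
    f=cam.grab_frame(n); im=f["frame"]; t.append(cv2.resize(im[y:y+100,x:x+100,::-1],None,fx=4,fy=4,interpolation=cv2.INTER_CUBIC))
    print(n,"expected tip,shoulder",[np.round(proj(f,[.478,.1236,z]),1) for z in(.158,.102)])
cv2.imwrite("pics/end.png",np.hstack(t))
E
```

```text
side expected tip,shoulder [array([264.5, 180.4]), array([264.6, 199.1])]
top expected tip,shoulder [array([216.5, 202.5]), array([217.9, 206. ])]
```

View pics/end.png

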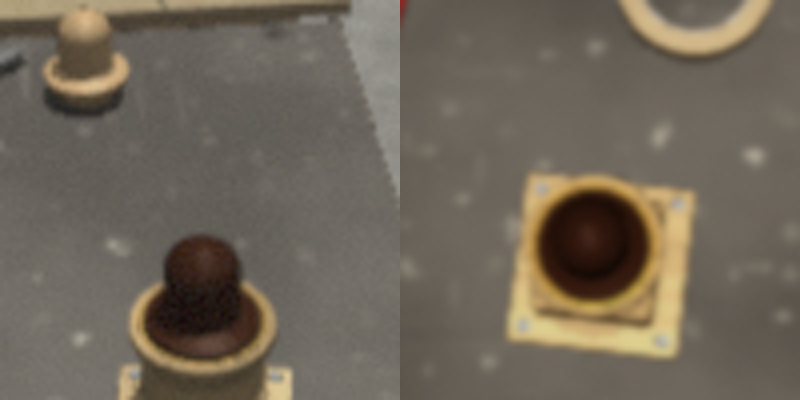

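Both views show the dark finial upright, centred and flush in the dish: shoulder at about side (265.5,200), tip at top (218,204). The pale finial is untouched, so I'm handing in.

```bash
python3 -c "
from cell import arm, cam, sensors, finish_job
print(finish_job())"
```

```text
the job is handed in; nothing more can be done
None
```

The dark finial is in the brass-lined dish, released, and looks upright, centred and fully home in both final camera views; the pale finial and the flat-topped post were left alone, and the job was handed in at about 10 s (no verdict was returned).

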